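# Set up a stacking-load test on a sealed water cup

### The arm

A 6-joint arm with a two-finger parallel gripper is mounted at the origin on the work surface. World frame = base frame: x ahead of the robot, y to its left, z up, the work surface at z = 0. Lengths are in m, angles in rad, forces in N, time in s.
With the tool pointing down it reaches from about 0.35 to 0.975 m from the base axis. Payload 17.4 kg.
Tool frame: the origin (TCP) lies between the finger pads; the fingertips stand 11 mm ahead of it and the grasp point (between the pads) lies 8 mm behind it; z points along the fingers, y is the direction in which the jaws open and shut (so a half turn about z gives the same grasp; the last joint's range is limited). The gripper opens to 85 mm and grips with 20 to 120 N. Pads are 22 mm wide; open, the fingers measure 114 mm over their backs; the gripper's body (76 mm by 85 mm) begins 54 mm behind the grasp point. The pads swing forward as they close: fully open they stand 13 mm farther back than shut.
Start: joints at [-1.154, 0.116, 1.442, -0, 1.584, -0.038], TCP at [0.297, -0.606, 0.242] pointing down, gripper open.
Joint ranges: [-2.83, 2.83], [-0.83, 2.19], [0.07, 2.5], [-1.14, 4.28], [0.01, 3], [-2.97, 2.97]. Speed limits (rad/s): [1.89, 1.89, 2.22, 3.14, 3.14, 3.14].

### API

Orientations are given as a rotation vector (axis times angle).
In Python, from rig import r gives the robot as it stands. The module is installed in compiled form; this text tells all that it offers. Calls block until the motion is done:
- r.move_pose(position, orientation): joint-space move of the TCP to a pose.
- r.move_straight(position, ori=None, speed=0.15): straight line of the TCP; ori=None keeps the orientation; speed is the mean speed in m/s.
- r.move_joints(angles): joint-space move.
- r.grip(opening, f_grip=None): opening from 0.0 (shut) to 1.0 (fully open); f_grip is the grip in N (None keeps the last); returns when the fingers have stopped.
- r.dwell(seconds).
- r.ik(position, orientation): joint angles nearest the present ones, or None.
- r.read_camera(name): name is "scene" or "top" or "wrist"; returns the picture (480x640x3 uint8, red, green, blue); there is no depth.
- r.camera_params(name): a dict with "fx", "fy", "cx", "cy" (pixels), "extrinsics" (4x4, takes a point from camera to world coordinates); the wrist camera has in their place "hand_eye" (4x4, takes a point from camera to tool coordinates, whose origin is the TCP and whose axes are the flange's). Camera axes: x right, y up, looking along -z (the intrinsics and any distortion apply to the point x, -y, -z); pixel columns grow to the right and rows downward; lengths in m; the calibration is good to about 2 mm. A picture is of the moment at which its call begins: read the wrist's pose just before it. camera_params takes no time and is no camera call.
A pose or a line that the arm cannot do raises r.PlanningError and nothing moves.
- r.sign_off(): hands the job in, once; it reports no verdict.
Readings, each from a call of its own:
- r.current_clock(): time.
- r.current_q(): joint angles.
- r.current_qd(): joint speeds.
- r.current_tau(): joint torques, N m.
- r.current_tcp_pos(): TCP position.
- r.current_orientation(): TCP orientation.
- r.current_contact_force(): force on the tool from outside, world axes, zero at the start.
- r.current_wrist_torque(): the same for the moment, N m.
- r.current_gripper_width(): opening from 0.0 (shut) to 1.0 (fully open).
Only numpy, scipy, OpenCV 4.12 (cv2) and the standard library are available. Lean on these libraries where they do the work, as an engineer would, in place of code of your own. Each camera call takes 0.05 s, during which the arm holds its last target.

### The job

Set up the stacking-load test: stand the tall sealed cup, foil lid up, in the middle of the low steel test stand, then gently lay the square aluminium spreader plate centred on its lid, then the flat disc weight centred on the plate, and last the weight with the knob, knob up, centred on the disc. Build it in that order, put each thing down rather than dropping it (the lid is only foil), and leave the short cup and the tape roll where they are.

Things in the scene. Friction and masses are not known exactly. Their poses are not given: they have to be found in the camera images.
- stand_top (a point): Test stand, fixed: square steel base 110 x 110 mm, 15 mm high, with a round dark steel pad 72 mm in diameter and 5 mm high in its middle. The point is the centre of the pad's top face, 20 mm above the table; z up, x and y along the sides of the base.
- cup_c (a point): Tall sealed water cup, clear bluish plastic, plain blue band, foil lid: 60 mm high, 58 mm in diameter at the lid, tapering straight to 52 mm at the foot (55 mm half-way up); about 0.13 kg; rigid. The foil lid is flat and flush with the top. The point is its centre, half-way up (30 mm above its foot); z up.
- plate_c (a point): Square spreader plate, bare aluminium, 64 x 64 mm, 12 mm thick, lying flat; about 0.14 kg. The point is its centre, half-way through its thickness (6 mm); x and y square to its edges, z up.
- disc_c (a point): Flat disc weight, plain steel cylinder 56 mm in diameter, 30 mm high, flat on top without a knob; about 0.55 kg. The point is its centre, half-way up (15 mm); z up.
- knobwt_c (a point): Knobbed weight, steel: a cylinder 40 mm in diameter and 30 mm high, on it a neck 12 mm in diameter and 8 mm high, on that a knob 20 mm in diameter and 10 mm high; 48 mm high in all; about 0.30 kg. The point is on its axis half-way up (24 mm above its foot); z up.
- shortcup_c (a point): Short sealed cup of the same make as the tall one, a bystander to leave where it is: 34 mm high, wider than the tall one, 76 mm in diameter at the foil lid, 68 mm at the foot. The point is its centre, 17 mm up.
- tape_c (a point): Roll of brown packing tape lying flat, a bystander to leave where it is: 80 mm outside diameter, 60 mm hole, 48 mm high. The point is its centre, 24 mm up. (Other equipment, among it a stack of loose foil lids, a scale, a bottle and bins of cups, stands fixed along the far edge beyond 0.70 m ahead of the robot and at the sides beyond 0.42 m left and right, up to 0.2 m high.)

How it is judged:
On the way, in this order (a step that is already met when the one before it is completed fails the run):
1. the tall cup stands upright and centred on the test stand, let go (horizontal distance between cup_c and stand_top below 0.012 m and z of cup_c in the frame of stand_top between 0.026 and 0.034 m and angle between cup_c's own z axis and vertical below 0.1 rad and contact force between cup and the fingers below 0.1 N), for 0.2 s.
2. the square plate lies centred on the tall cup's lid, let go (horizontal distance between cup_c and stand_top below 0.012 m and z of cup_c in the frame of stand_top between 0.026 and 0.034 m and angle between each of cup_c, plate_c's own z axis and vertical below 0.1 rad and horizontal distance between plate_c and cup_c below 0.01 m and z of plate_c in the frame of cup_c between 0.032 and 0.04 m and contact force between plate and the fingers below 0.1 N), for 0.2 s.
3. the flat disc weight stands centred on the plate, let go (horizontal distance between cup_c and stand_top below 0.012 m and z of cup_c in the frame of stand_top between 0.026 and 0.034 m and angle between each of cup_c, plate_c, disc_c's own z axis and vertical below 0.1 rad and horizontal distance between plate_c and cup_c below 0.01 m and z of plate_c in the frame of cup_c between 0.032 and 0.04 m and horizontal distance between disc_c and plate_c below 0.01 m and z of disc_c in the frame of plate_c between 0.017 and 0.025 m and contact force between disc and the fingers below 0.1 N), for 0.2 s.
4. the knobbed weight stands centred on the disc weight, let go (horizontal distance between cup_c and stand_top below 0.012 m and z of cup_c in the frame of stand_top between 0.026 and 0.034 m and angle between each of cup_c, plate_c, disc_c, knobwt_c's own z axis and vertical below 0.1 rad and horizontal distance between plate_c and cup_c below 0.01 m and z of plate_c in the frame of cup_c between 0.032 and 0.04 m and horizontal distance between disc_c and plate_c below 0.01 m and z of disc_c in the frame of plate_c between 0.017 and 0.025 m and horizontal distance between knobwt_c and disc_c below 0.01 m and z of knobwt_c in the frame of disc_c between 0.035 and 0.043 m and contact force between knobwt and the fingers below 0.1 N), for 0.2 s.
At the end, for the whole second after the job is handed in: Tall cup upright on the stand's pad, centred within 12 mm; plate flat on its lid, disc weight on the plate and knobbed weight on the disc, each centred within 10 mm of the one below, seated (within 4 mm of the exact height) and upright within 0.1 rad; all released and at rest (all of step 4 and contact force between each of cup, plate, disc and the fingers below 0.1 N and linear speed of each of cup, plate, disc, knobwt below 0.01 m/s); the robot touches nothing.
It fails at once if the short cup is moved more than 30 mm (distance of shortcup_c from where it was at the start of the episode above 0.03 m).
It fails at once if the tape roll is moved more than 30 mm (distance of tape_c from where it was at the start of the episode above 0.03 m).
It fails at once if the plate is dropped or pressed hard on the foil lid (over 60 N) (contact force between plate and cup above 60 N).
It also fails if it takes over 106 s, if anything falls off the work surface, if the arm or the gripper's body presses on something with over 40 N, if the wrist force passes 120 N, or if a joint passes its speed limit or range.

## Working session

There is one attempt and no reset: what is moved stays moved. The work goes in short steps, each a Python script; the robot and the scene stay as the last script left them, time stands still between calls to the robot, and variables do not carry over. Pictures are saved under pics/ and viewed, and the job is handed in when it is done.

```bash
mkdir -p pics
python3 - <<'E'
from rig import r
import cv2
for n in("scene","top","wrist"):
    im=r.read_camera(n);cv2.imwrite(f"pics/{n}0.png",im[...,::-1])
    p=r.camera_params(n);print(n,p)
print(r.current_clock(),r.current_tcp_pos(),r.current_orientation(),r.current_gripper_width())
E
```

```text
scene {'fx': 449.49975453285026, 'fy': 449.49975453285026, 'cx': 320.4106391108995, 'cy': 243.6802112408792, 'extrinsics': array([[-0.63631225, -0.5590303 ,  0.53159368,  0.8973886 ],
       [ 0.7713497 , -0.45102407,  0.44899546,  0.30049945],
       [-0.01124052,  0.69574594,  0.7182    ,  0.5506324 ],
       [ 0.        ,  0.        ,  0.        ,  1.        ]])}
top {'fx': 459.6083554191387, 'fy': 459.6083554191387, 'cx': 320.7145185386684, 'cy': 244.0415768843398, 'extrinsics': array([[ 0.13204562,  0.96817423, -0.21260906,  0.41369309],
       [-0.99123669,  0.12977459, -0.02466524, -0.00795492],
       [ 0.00371101,  0.21400284,  0.97682599,  0.80117699],
       [ 0.        ,  0.        ,  0.        ,  1.        ]])}
wrist {'fx': 405.96517106459544, 'fy': 405.96517106459544, 'cx': 317.4990325956777, 'cy': 236.07398500800952, 'hand_eye': array([[-1.61747282e-03,  9.49590155e-01,  3.13489905e-01,
         8.09516049e-02],
       [ 9.99998478e-01,  1.33108565e-03,  1.12757867e-03,
        -7.09133673e-04],
       [ 6.53455690e-04,  3.13491252e-01, -9.49590863e-01,
        -1.30930816e-01],
       [ 0.00000000e+00,  0.00000000e+00,  0.00000000e+00,
         1.00000000e+00]])}
0.15 [ 0.29646661 -0.60626754  0.2417393 ] [-3.05988425e+00 -7.08072294e-01  2.14097246e-04] 1.0001970412051233
```

View pics/scene0.png

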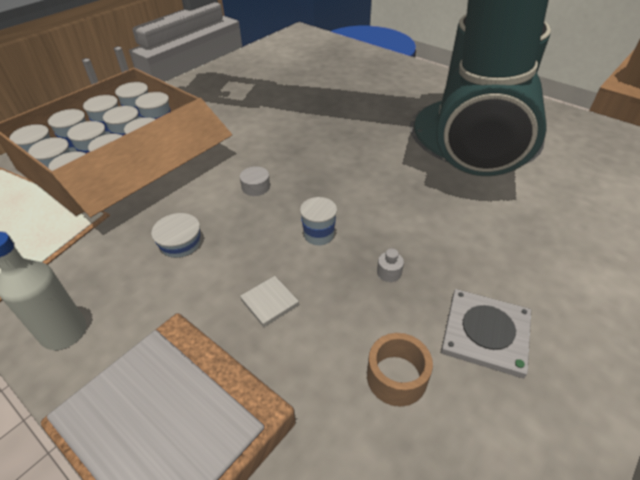

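View pics/top0.png

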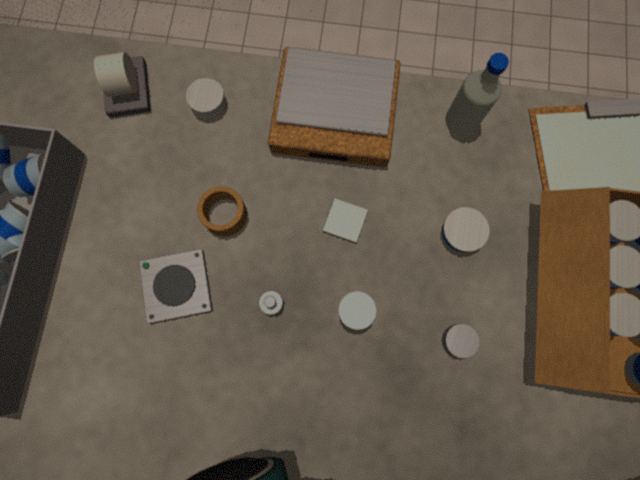

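View pics/wrist0.png

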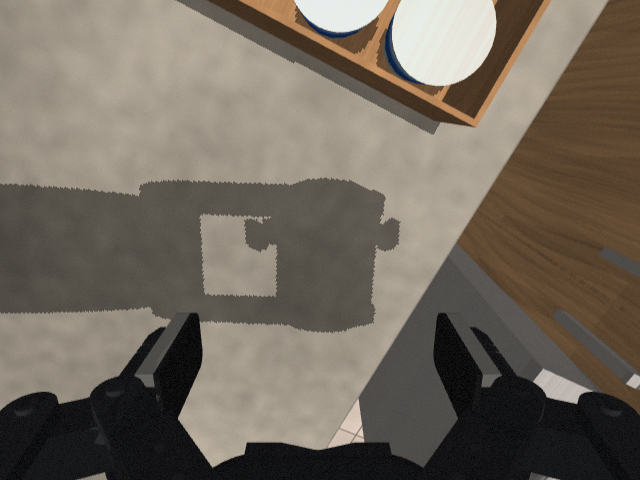

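The top view shows the tall cup lid at (357,311), disc (462,341), plate (345,220), knobbed weight (271,303), stand pad (174,286), tape (220,210) and short cup (466,230). I'll segment these next.

```bash
cat > loc.py <<'E'
import numpy as np, cv2
def ray(p,T,uv):
    d=T[:3,:3]@np.array([(uv[0]-p['cx'])/p['fx'],-(uv[1]-p['cy'])/p['fy'],-1.0])
    return T[:3,3],d
def onplane(p,T,uv,z):
    o,d=ray(p,T,uv); return o+d*(z-o[2])/d[2]
def seg(im,seed,win,dark=False):
    """Otsu in window, blob at seed -> contour (full-image px)"""
    u,v=map(int,seed); x0=max(u-win,0);y0=max(v-win,0)
    g=cv2.cvtColor(im,cv2.COLOR_RGB2GRAY)[y0:v+win,x0:u+win]
    t,b=cv2.threshold(cv2.GaussianBlur(g,(3,3),0),0,255,(cv2.THRESH_BINARY_INV if dark else cv2.THRESH_BINARY)+cv2.THRESH_OTSU)
    cs,_=cv2.findContours(b,cv2.RETR_EXTERNAL,cv2.CHAIN_APPROX_NONE)
    cs=[c for c in cs if cv2.pointPolygonTest(c,(float(u-x0),float(v-y0)),False)>=0]
    if not cs: return None,t
    c=max(cs,key=cv2.contourArea)
    return c+np.array([[x0,y0]]),t
E
python3 - <<'E'
from rig import r
import cv2,numpy as np
from loc import *
im=r.read_camera("top");p=r.camera_params("top");T=p['extrinsics']
S={'cup':((357,311),28,.06,0),'plate':((345,220),34,.012,0),'disc':((462,341),28,.03,0),'knob':((271,301),18,.03,0),'pad':((174,286),26,.02,1),'base':((150,305),48,.015,0),'tape':((220,192),36,.048,1),'short':((466,230),36,.034,0)}
o=im.copy()
for k,(s,w,z,d) in S.items():
    c,t=seg(im,s,w,d)
    if c is None: print(k,'none',t);continue
    cv2.drawContours(o,[c],-1,(255,0,0),1)
    P=np.array([onplane(p,T,q,z)[:2] for q in c[:,0].astype(float)],np.float32)
    (ctr,sz,a)=cv2.minAreaRect(P)
    e=cv2.fitEllipse(P); 
    print(k,t,'rect',np.round(ctr,4),np.round(sz,4),round(a,1),'ell',np.round(e[0],4),np.round(e[1],4))
o=cv2.resize(o[150:400,100:520],None,fx=1.9,fy=1.9,interpolation=cv2.INTER_NEAREST)
cv2.imwrite("pics/seg0.png",o[...,::-1])
E
```

```text
cup 120.0 rect [ 0.4766 -0.061 ] [0.0589 0.0578] 7.1 ell [ 0.4765 -0.0611] [0.0583 0.0589]
plate 122.0 rect [ 0.636  -0.0249] [0.0627 0.0625] 77.6 ell [ 0.6358 -0.0249] [0.0715 0.0722]
disc 109.0 rect [ 0.4525 -0.2403] [0.0515 0.0532] 7.6 ell [ 0.452  -0.2409] [0.0517 0.0527]
knob 113.0 rect [0.4721 0.0825] [0.0366 0.0369] 7.6 ell [0.4722 0.0823] [0.0371 0.0374]
pad 97.0 rect [0.4803 0.2508] [0.0712 0.0701] 54.4 ell [0.4798 0.2507] [0.0692 0.0712]
base 86.0 rect [0.4433 0.2885] [0.1608 0.174 ] 7.6 ell [0.4473 0.291 ] [0.1825 0.1921]
tape 73.0 rect [0.6257 0.197 ] [0.04   0.0603] 40.7 ell [0.623 0.195] [0.0465 0.0574]
short 116.0 rect [ 0.6417 -0.2345] [0.0765 0.0762] 7.6 ell [ 0.6419 -0.234 ] [0.0758 0.0766]
```

View pics/seg0.png

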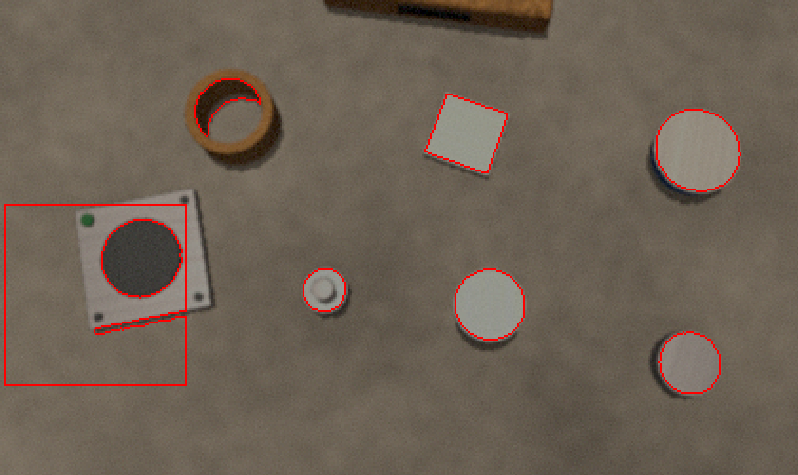

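Fits are clean: every diameter is within a few mm of its stated size. Next I'll hover over the stand and then the cup, and refine both with the wrist camera.

```bash
cat >> loc.py <<'E'
from scipy.spatial.transform import Rotation as Rn
def down(deg):
    return (Rn.from_euler('z',deg,degrees=True)*Rn.from_euler('x',180,degrees=True)).as_rotvec()
def wristT(r,p):
    T=np.eye(4);T[:3,:3]=Rn.from_rotvec(r.current_orientation()).as_matrix();T[:3,3]=r.current_tcp_pos()
    return T@p['hand_eye']
def proj(p,T,P):
    c=np.linalg.inv(T)@np.append(P,1); return np.array([p['cx']-p['fx']*c[0]/c[2], p['cy']+p['fy']*c[1]/c[2]])
def look(r,guess,z,win,dark=False,name=None):
    p=r.camera_params("wrist");T=wristT(r,p);im=r.read_camera("wrist")
    s=proj(p,T,np.array([guess[0],guess[1],z]))
    c,t=seg(im,s,win,dark)
    o=im.copy()
    if c is not None:
        cv2.drawContours(o,[c],-1,(255,0,0),1)
        P=np.array([onplane(p,T,q,z)[:2] for q in c[:,0].astype(float)],np.float32)
        ctr,sz,a=cv2.minAreaRect(P);e=cv2.fitEllipse(P)
        print(name,'t',round(r.current_clock(),1),'px',np.round(s),'rect',np.round(ctr,4),np.round(sz,4),round(a,1),'ell',np.round(e[0],4),np.round(e[1],4))
    else: print(name,'none',s,t)
    cv2.circle(o,tuple(int(v) for v in s),3,(0,255,0),-1)
    if name: cv2.imwrite(f"pics/{name}.png",o[...,::-1])
E
python3 - <<'E'
from rig import r
from loc import *
p=r.current_tcp_pos()
r.move_straight([p[0],p[1],.32],speed=.25)
r.move_pose([.48,.2508,.25],down(90)); print(r.current_q(),r.current_clock())
look(r,[.480,.2508],.02,85,True,'w_pad')
r.move_pose([.4766,-.061,.22],down(90)); print(r.current_q())
look(r,[.4766,-.061],.06,95,False,'w_cup')
print(r.current_contact_force())
E
```

```text
[ 4.33514292e-01 -1.78366729e-01  1.71679964e+00 -7.55350764e-05
  1.60315807e+00  4.34305350e-01] 3.7417
w_pad t 3.8 px [317. 196.] rect [0.4619 0.2313] [0.1349 0.1212] 86.1 ell [0.4505 0.2306] [0.1234 0.1381]
[-1.79134074e-01 -3.11832892e-01  1.87434702e+00  2.51390942e-04
  1.57886683e+00 -1.79573855e-01]
w_cup t 5.0 px [317. 218.] rect [ 0.48   -0.0659] [0.1329 0.1563] 4.0 ell [ 0.4908 -0.0628] [0.1364 0.1717]
[ 0.70429176  0.33901511 -0.24836178]
```

View pics/w_pad.png

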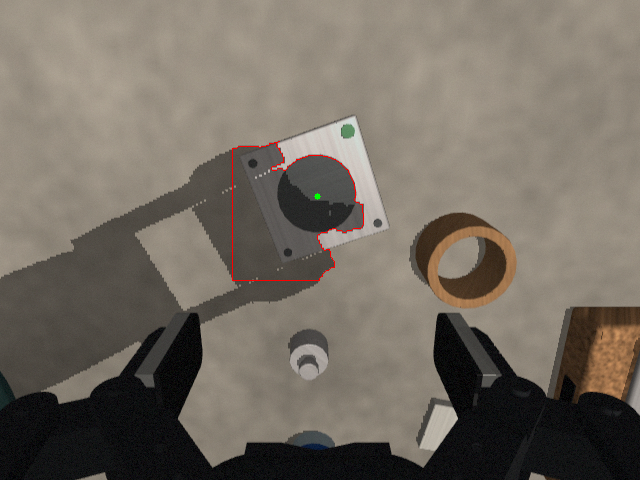

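View pics/w_cup.png

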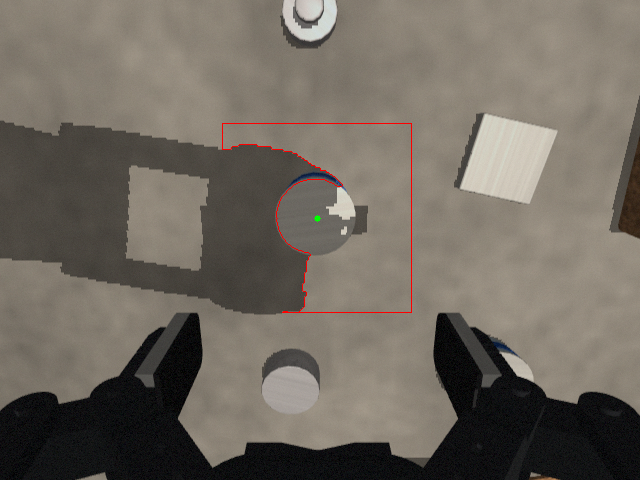

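Wrist and top views agree: the lid centre sits at (316,217) against a predicted (317,218), and the pad at (316,193) against (317,196), so the stand may be 1–3 mm further in y. Grasping the cup now.

Run:
```python
from rig import r
from loc import *
r.move_straight([.4766,-.061,.02],speed=.12)
r.grip(0.0,40); print('w',r.current_gripper_width(),r.current_contact_force())
r.move_straight([.4766,-.061,.17],speed=.15)
print('w',r.current_gripper_width(),r.current_contact_force())
r.move_pose([.480,.252,.17],down(90)); print(r.current_tcp_pos(),r.current_clock())
cv2.imwrite('pics/held_cup.png',r.read_camera('wrist')[...,::-1]); cv2.imwrite('pics/held_cup_s.png',r.read_camera('scene')[...,::-1])
```

```text
w 0.6455467593546032 [-2.82778427  0.52500657  6.02663629]
w 0.6472149058634277 [-0.16701458  0.1414743  -1.68569937]
[0.48023615 0.2511649  0.16984912] 9.5833
```

View pics/held_cup.png

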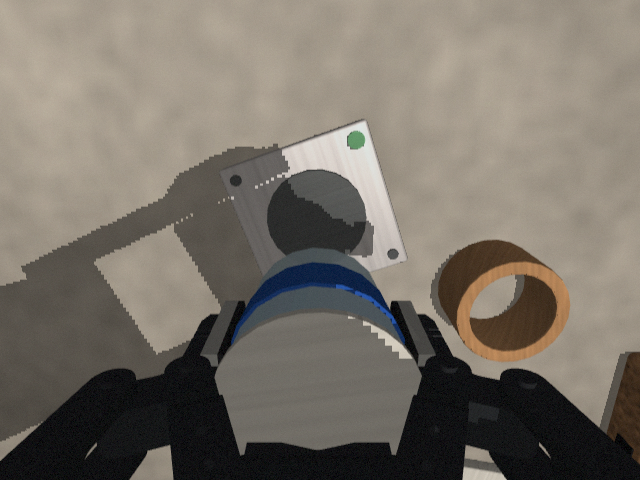

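View pics/held_cup_s.png

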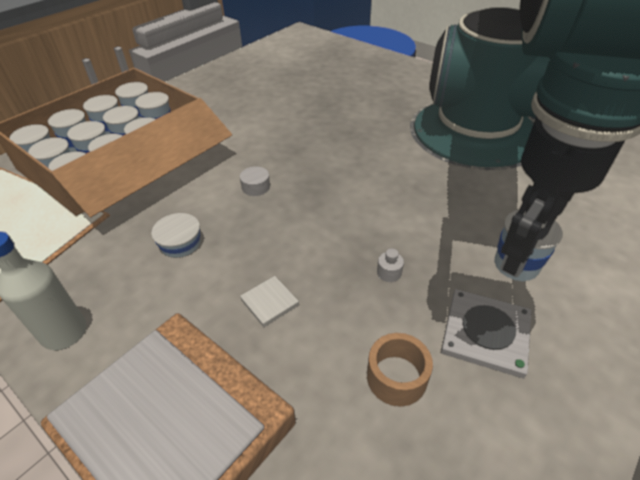

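The cup is held upright between the pads and centred (column ~318). Lowering it onto the pad with force steps.

```bash
cat >> loc.py <<'E'
def place(r,xy,z,thr=3.0,maxdown=.003,gap=.002,open_=1.0,up=.12):
    r.move_straight([xy[0],xy[1],z+.025],speed=.15)
    r.move_straight([xy[0],xy[1],z+gap],speed=.03)
    r.dwell(.3); f0=r.current_contact_force()[2]; zz=z+gap; f=f0
    while zz>z+gap-maxdown-gap and f-f0<thr:
        zz-=.0004; r.move_straight([xy[0],xy[1],zz],speed=.01); r.dwell(.05)
        f=r.current_contact_force()[2]
    print('contact z-cmd',round(zz-z,4),'f0',round(f0,2),'f',np.round(r.current_contact_force(),2),'tcp',np.round(r.current_tcp_pos(),4))
    r.grip(open_); r.dwell(.15)
    print('released',np.round(r.current_contact_force(),2))
    t=r.current_tcp_pos()
    r.move_straight([t[0],t[1],t[2]+.05],speed=.08)
    r.move_straight([t[0],t[1],t[2]+up],speed=.25)
    print('clock',round(r.current_clock(),1))
E
python3 - <<'E'
from rig import r
from loc import *
place(r,[.480,.252],.040)
r.move_pose([.636,-.025,.20],down(167.6)); print(r.current_q())
look(r,[.636,-.025],.012,95,False,'w_plate')
cv2.imwrite('pics/top1.png',r.read_camera('top')[...,::-1])
print(r.current_clock())
E
```

```text
contact z-cmd 0.0004 f0 -1.72 f [-3.15 -1.04  3.15] tcp [0.48   0.252  0.0406]
released [0.14 0.75 0.13]
clock 14.7
[-7.87149886e-02  4.71960466e-02  1.58386366e+00  1.27165393e-04
  1.51132258e+00 -1.43274220e+00]
w_plate t 16.4 px [316. 208.] rect [ 0.6409 -0.0276] [0.1645 0.1577] 77.5 ell [ 0.6602 -0.0223] [0.1496 0.1881]
16.4667
```

View pics/top1.png

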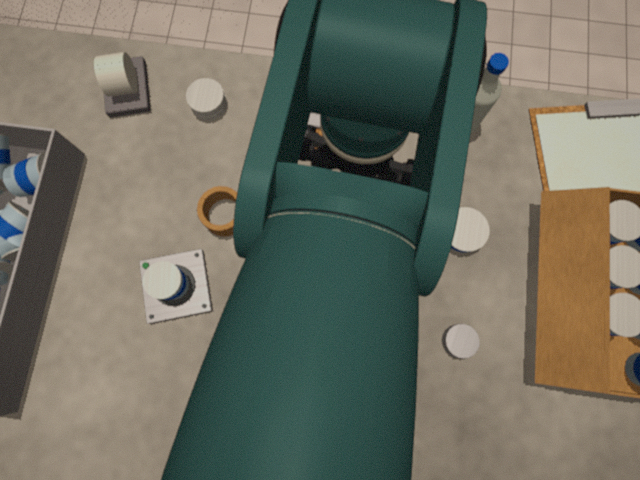

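View pics/w_plate.png

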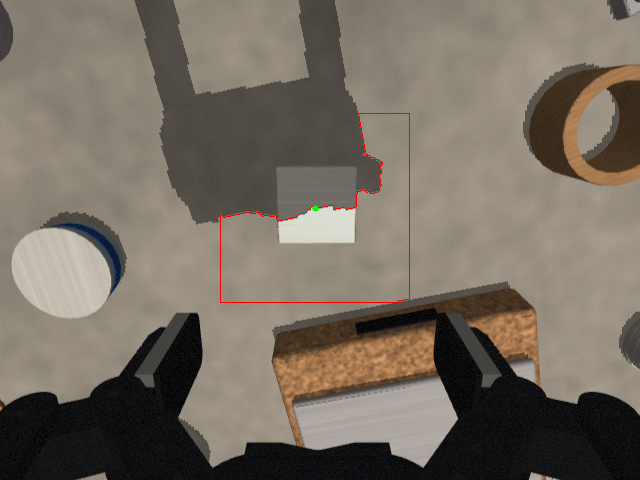

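Plate corners at (277,167)–(356,243) match the prediction within 3 px. Top view shows the cup upright on the stand; measuring it, then taking the plate.

```bash
cat >> loc.py <<'E'
def topmeas(r,xy,z,win,dark=False,name=None,im=None):
    p=r.camera_params("top");T=p['extrinsics']
    if im is None: im=r.read_camera("top")
    s=proj(p,T,np.array([xy[0],xy[1],z])); c,t=seg(im,s,win,dark)
    if c is None: print(name,'none',s,t)
    else:
        P=np.array([onplane(p,T,q,z)[:2] for q in c[:,0].astype(float)],np.float32)
        ctr,sz,a=cv2.minAreaRect(P);e=cv2.fitEllipse(P)
        print(name,'px',np.round(s),'rect',np.round(ctr,4),np.round(sz,4),round(a,1),'ell',np.round(e[0],4),np.round(e[1],4))
        im=im.copy();cv2.drawContours(im,[c],-1,(255,0,0),1)
    if name:
        u,v=map(int,s);cv2.imwrite(f'pics/{name}.png',cv2.resize(im[max(v-70,0):v+70,max(u-70,0):u+70],None,fx=4,fy=4,interpolation=cv2.INTER_NEAREST)[...,::-1])
E
python3 - <<'E'
from rig import r
from loc import *
topmeas(r,[.48,.2515],.08,24,False,'t_cup',cv2.imread('pics/top1.png')[...,::-1])
xy=[.6355,-.025]
r.move_straight(xy+[.03],speed=.15)
r.move_straight(xy+[.008],speed=.04); print(r.current_contact_force())
r.grip(0.0,40); print('w',r.current_gripper_width(),r.current_contact_force())
r.move_straight(xy+[.2],speed=.15)
print('w',r.current_gripper_width(),r.current_contact_force(),r.current_clock())
cv2.imwrite('pics/held_plate.png',r.read_camera('wrist')[...,::-1])
E
```

```text
t_cup px [162. 280.] rect [0.482  0.2558] [0.0747 0.076 ] 7.6 ell [0.4856 0.2592] [0.0768 0.0868]
[-0.01126981  0.08400597 -0.01236942]
w 0.7355248818266831 [-1.65813875  1.46495649  5.73050389]
w 0.7302675271277176 [-0.02432057  0.34349376 -1.65721923] 20.225
```

View pics/held_plate.png

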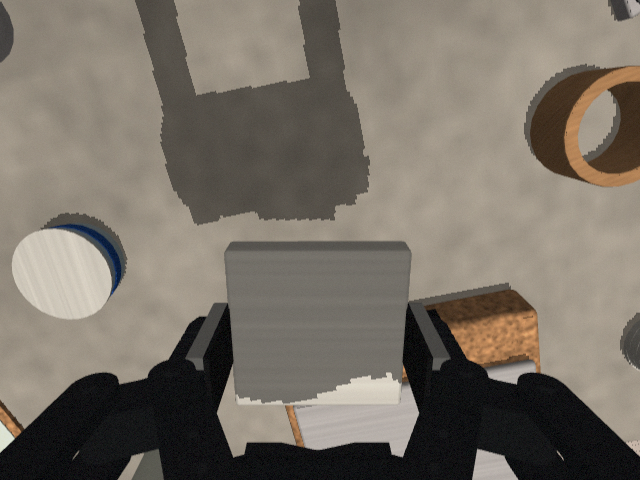

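View pics/t_cup.png

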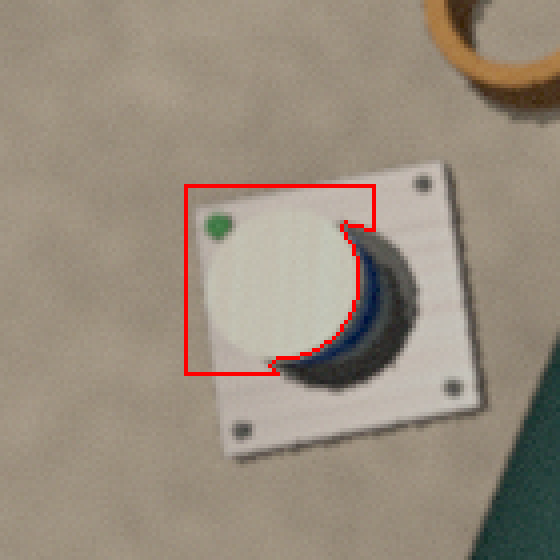

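The plate is held square. I'll measure the lid with a colour mask, since it is greener than the stand.

Run:
```python
from rig import r
from loc import *
im=cv2.imread('pics/top1.png')[...,::-1].astype(int)
p=r.camera_params("top");T=p['extrinsics']
m=((im[...,1]-im[...,0]>2)&(im.sum(2)>480)).astype(np.uint8)
m=cv2.morphologyEx(cv2.medianBlur(m,5),cv2.MORPH_OPEN,np.ones((5,5),np.uint8))
w=np.zeros_like(m);w[255:310,140:190]=1;m*=w
cs,_=cv2.findContours(m,cv2.RETR_EXTERNAL,cv2.CHAIN_APPROX_NONE)
for c in cs:
    P=np.array([onplane(p,T,q,.08)[:2] for q in c[:,0].astype(float)],np.float32)
    print(cv2.contourArea(c),cv2.minAreaRect(P),cv2.minEnclosingCircle(P),cv2.minEnclosingCircle(c))
# held plate: raycast top corners on its top plane
p=r.camera_params("wrist");Tw=wristT(r,p);z=r.current_tcp_pos()[2]+.004
for q in[(227,242),(410,242),(400,403),(237,403)]: print(onplane(p,Tw,q,z))
print(np.mean([onplane(p,Tw,q,z) for q in[(227,242),(410,242),(400,403),(237,403)]],0),r.current_tcp_pos())
```

```text
[ 0.59333762 -0.04551065  0.20288049]
[0.60642536 0.01358555 0.20288049]
[6.69737849e-01 3.42768173e-04 2.02880494e-01]
[ 0.6563494  -0.06015766  0.20288049]
[ 0.63146256 -0.022935    0.20288049] [ 0.63522505 -0.02500028  0.19888049]
```

Run:
```python
from rig import r
from loc import *
im=cv2.imread('pics/top1.png')[...,::-1]
for q in[(162,281),(170,275),(155,285),(150,310),(195,265),(135,281)]: print(q,im[q[1],q[0]])
p=r.camera_params("top");T=p['extrinsics']
g=cv2.GaussianBlur(im,(5,5),0).astype(int)
d=g[...,1]-g[...,0]
m=((d>=4)&(g.sum(2)>400)).astype(np.uint8)
w=np.zeros_like(m);w[258:308,142:186]=1;m*=w
n,l,st,ce=cv2.connectedComponentsWithStats(m)
print(st[1:],ce[1:])
cs,_=cv2.findContours(m,cv2.RETR_EXTERNAL,cv2.CHAIN_APPROX_NONE)
c=max(cs,key=cv2.contourArea)
P=np.array([onplane(p,T,q,.08)[:2] for q in c[:,0].astype(float)],np.float32)
print(cv2.minAreaRect(P),cv2.minEnclosingCircle(P),cv2.fitEllipse(P))
```

```text
(162, 281) [194 191 178]
(170, 275) [194 193 179]
(155, 285) [193 192 176]
(150, 310) [183 172 161]
(195, 265) [187 177 170]
(135, 281) [148 137 120]
[[142 262   3   3   4]
 [146 262   2   1   2]
 [149 265   1   1   1]
 [142 267   2   2   2]
 [147 267   2   2   2]] [[142.75 262.75]
 [146.5  262.  ]
 [149.   265.  ]
 [142.5  267.5 ]
 [147.5  267.5 ]]Traceback (most recent call last):
  File "<stdin>", line 15, in <module>
cv2.error: OpenCV(4.12.0) /io/opencv/modules/imgproc/src/shapedescr.cpp:361: error: (-201:Incorrect size of input array) There should be at least 5 points to fit the ellipse in function 'fitEllipseNoDirect'
```

Lid has G≈R−2 and the stand G≈R−10, so I'll threshold between them.

```bash
cat >> loc.py <<'E'
def lidmask(im,p,z,guess,thr=-5,half=27,name=None):
    T=p['extrinsics'];s=proj(p,T,np.array([guess[0],guess[1],z])).astype(int)
    g=cv2.GaussianBlur(im,(5,5),0).astype(int)
    m=((g[...,1]-g[...,0]>=thr)&(g.sum(2)>480)).astype(np.uint8)
    w=np.zeros_like(m);w[s[1]-half:s[1]+half,s[0]-half:s[0]+half]=1;m=cv2.morphologyEx(m*w,cv2.MORPH_OPEN,np.ones((7,7),np.uint8))
    cs,_=cv2.findContours(m,cv2.RETR_EXTERNAL,cv2.CHAIN_APPROX_NONE);c=max(cs,key=cv2.contourArea)
    P=np.array([onplane(p,T,q,z)[:2] for q in c[:,0].astype(float)],np.float32)
    print(name,'rect',cv2.minAreaRect(P),'ell',cv2.fitEllipse(P))
E
python3 - <<'E'
from rig import r
from loc import *
im=cv2.imread('pics/top1.png')[...,::-1]
for t in(-5,-6):lidmask(im,r.camera_params("top"),.08,[.48,.2515],t)
E
```

```text
None rect ((0.4811364412307739, 0.24880218505859375), (0.05559200420975685, 0.050082795321941376), 7.609469413757324) ell ((0.48055005073547363, 0.24989470839500427), (0.051909517496824265, 0.05656009167432785), 85.7315444946289)
None rect ((0.48038730025291443, 0.253237247467041), (0.05614849925041199, 0.05821174383163452), 11.358940124511719) ell ((0.4806370437145233, 0.25243648886680603), (0.056092288345098495, 0.05846792459487915), 39.78794860839844)
```

Run:
```python
from rig import r
from loc import *
t=[.4825,.2515]
r.move_pose(t+[.2],down(180)); print(r.current_q(),r.current_tcp_pos())
place(r,t,.088,thr=2.5,gap=.0025,up=.10)
r.move_pose([.4522,-.2405,.2],down(90)); print(r.current_q())
look(r,[.4522,-.2405],.03,95,False,'w_disc')
im=r.read_camera('top')
topmeas(r,[.48,.2515],.092,30,False,'t_plate',im)
print(r.current_clock())
cv2.imwrite('pics/sc2.png',r.read_camera('scene')[...,::-1])
```

```text
[ 4.32293946e-01 -1.56354759e-01  1.77828969e+00 -2.30989763e-04
  1.51962091e+00 -1.13760087e+00] [0.4830767  0.25090445 0.19999131]
contact z-cmd 0.0005 f0 -1.07 f [-0.43 -0.6   1.71] tcp [0.4826 0.2516 0.0887]
released [ 0.03  0.57 -0.13]
clock 26.5
[-5.37292992e-01 -2.30191723e-01  1.84174278e+00  1.66133898e-04
  1.53020720e+00 -5.38851046e-01]
w_disc none [317.29429701 214.95219808] 114.0
t_plate px [159. 279.] rect [0.482  0.2567] [0.0923 0.0947] 7.6 ell [0.4861 0.2602] [0.0966 0.1078]
28.4333
```

View pics/t_plate.png

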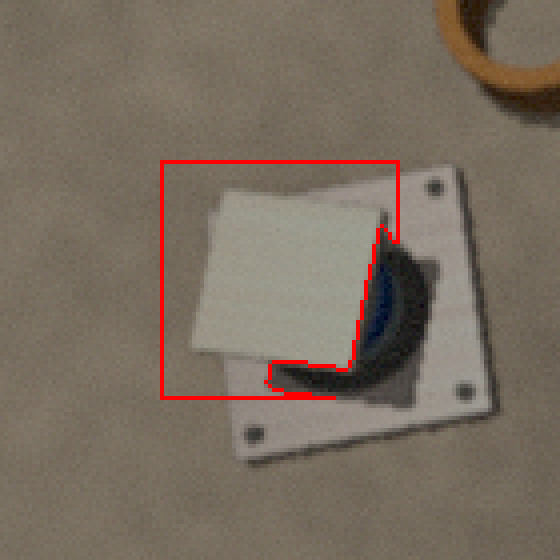

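View pics/w_disc.png

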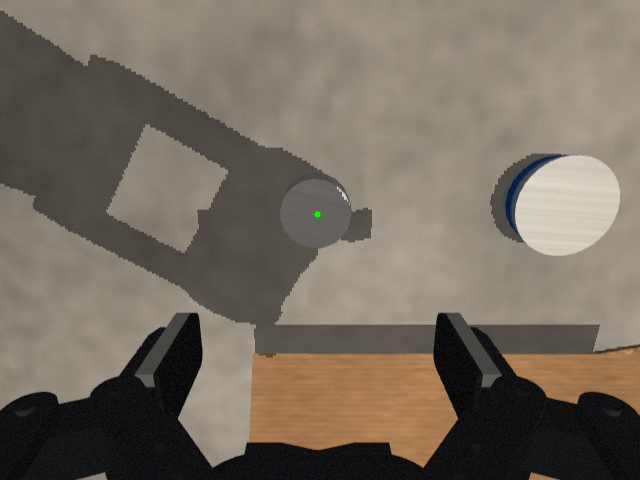

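View pics/sc2.png

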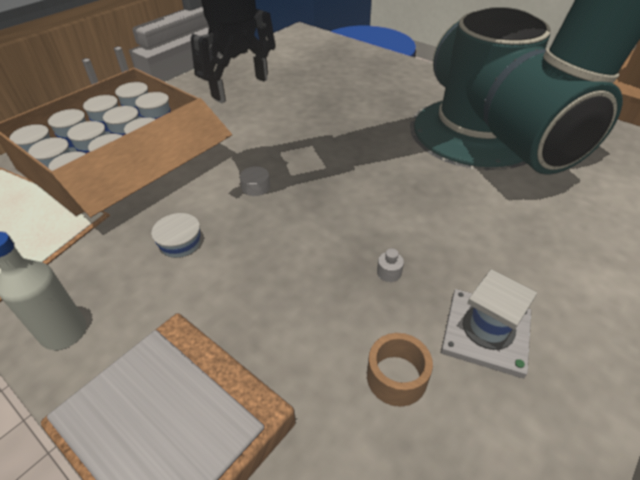

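The plate lies flat on the lid; its corners in the 4× crop are about (223,189), (385,207), (350,370) and (191,348). The disc matches its prediction: (315,213) against (317,215).

Run:
```python
from rig import r
from loc import *
p=r.camera_params("top");T=p['extrinsics']
s=proj(p,T,np.array([.48,.2515,.092])).astype(int)-70
Q=[onplane(p,T,np.array(c)/4-.4+s,.092)[:2] for c in[(223,189),(385,207),(350,370),(191,348)]]
print(np.mean(Q,0))
xy=[.4522,-.2405]
r.move_straight(xy+[.035],speed=.15)
r.move_straight(xy+[.013],speed=.05)
r.grip(0.0,70); print('w',r.current_gripper_width(),r.current_contact_force())
r.move_straight(xy+[.22],speed=.15)
print('w',r.current_gripper_width(),r.current_contact_force(),r.current_clock())
cv2.imwrite('pics/held_disc.png',r.read_camera('wrist')[...,::-1])
```

```text
[0.48277531 0.25129756]
w 0.6303532526937117 [-2.17351105  1.89435304  7.79500436]
w 0.6354720350176744 [-0.10495484  0.33043076 -5.33608014] 32.25
```

View pics/held_disc.png

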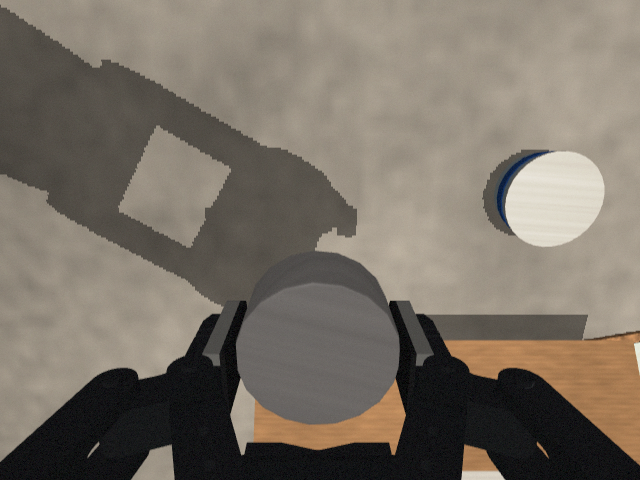

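Run:
```python
from rig import r
from loc import *
p=r.camera_params("wrist");Tw=wristT(r,p);t=r.current_tcp_pos()
print('disc in hand off',onplane(p,Tw,(319,352),t[2]+.017)-t)
t=[.482,.2515]
r.move_pose(t+[.22],down(90))
place(r,t,.105,thr=3,gap=.0025,up=.09)
r.move_pose([.4721,.0825,.2],down(90)); print(r.current_q())
im=r.read_camera('top');cv2.imwrite('pics/top3.png',im[...,::-1])
topmeas(r,[.482,.2515],.122,26,False,'t_disc',im)
look(r,[.4721,.0825],.03,95,False,'w_knob')
cv2.imwrite('pics/sc3.png',r.read_camera('scene')[...,::-1])
print(r.current_clock())
```

```text
disc in hand off [0.00056753 0.00392534 0.017     ]
contact z-cmd 0.0005 f0 -6.25 f [-2.14 -1.35  0.39] tcp [0.4821 0.2515 0.1058]
released [-0.17  0.58 -0.01]
clock 39.2
[ 1.19558215e-01 -3.07909466e-01  1.90486826e+00  2.49896026e-04
  1.54538527e+00  1.20375694e-01]
t_disc px [152. 275.] rect [0.4977 0.2565] [0.0486 0.0798] 7.6 ell [0.5    0.2551] [0.0506 0.0945]
w_knob t 40.0 px [318. 215.] rect [0.4748 0.0778] [0.1373 0.1602] 4.0 ell [0.4879 0.0885] [0.1306 0.1772]
40.0583
```

View pics/top3.png

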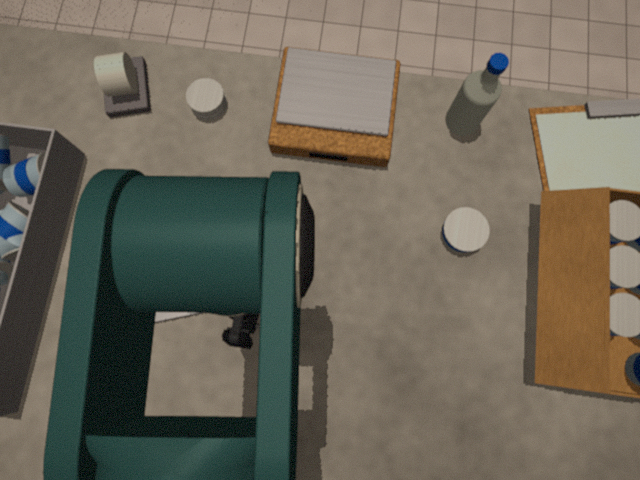

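View pics/w_knob.png

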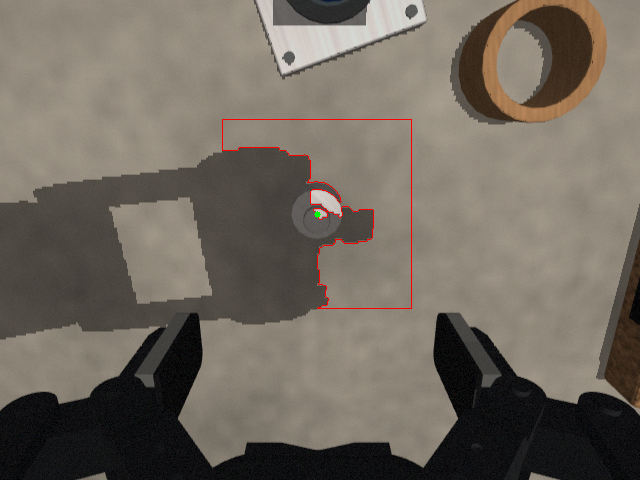

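View pics/sc3.png

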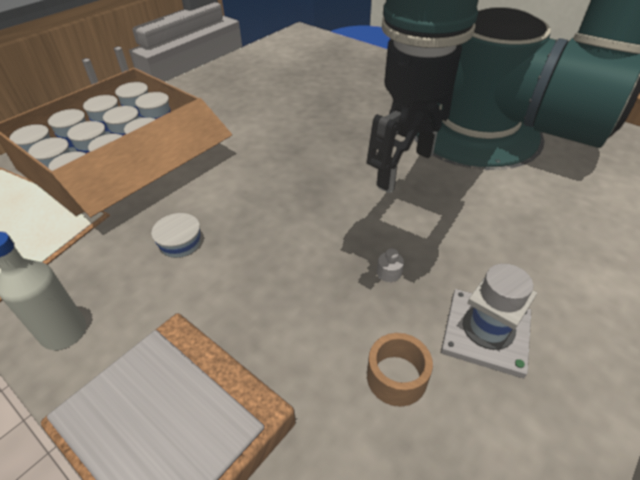

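The scene view shows the disc seated on the plate. The arm hides the stack from above, so I'll grasp the weight (seen at (317,214), as predicted), swing aside and measure the disc.

Run:
```python
from rig import r
from loc import *
xy=[.4721,.0825]
r.move_straight(xy+[.035],speed=.15)
r.move_straight(xy+[.014],speed=.05)
r.grip(0.0,60); print('w',r.current_gripper_width(),r.current_contact_force())
r.move_straight(xy+[.24],speed=.18)
print('w',r.current_gripper_width(),r.current_contact_force(),r.current_clock())
cv2.imwrite('pics/held_knob.png',r.read_camera('wrist')[...,::-1])
r.move_pose([.472,-.10,.24],down(90))
im=r.read_camera('top');cv2.imwrite('pics/top4.png',im[...,::-1])
topmeas(r,[.482,.2515],.122,26,False,'t_disc',im)
cv2.imwrite('pics/sc4.png',r.read_camera('scene')[...,::-1])
print(r.current_clock())
```

```text
w 0.44866158731414973 [-2.25744184 -0.74848286  6.12958469]
w 0.4522900295640895 [ 0.82298636  0.31040799 -3.02433296] 43.7833
t_disc px [152. 275.] rect [0.4802 0.2457] [0.0671 0.0624] 11.3 ell [0.4836 0.2497] [0.0537 0.0748]
44.6917
```

View pics/t_disc.png

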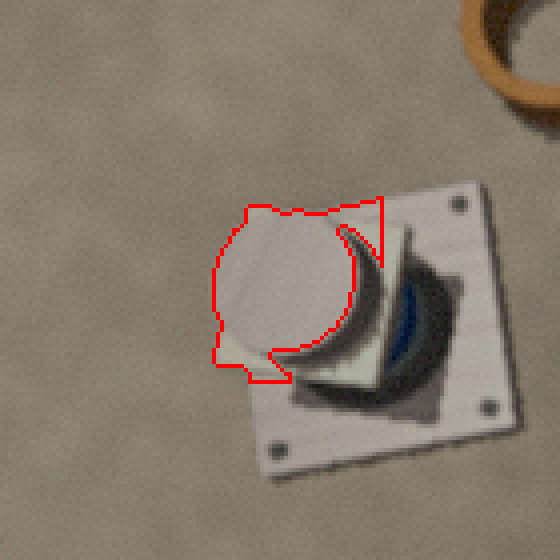

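View pics/held_knob.png

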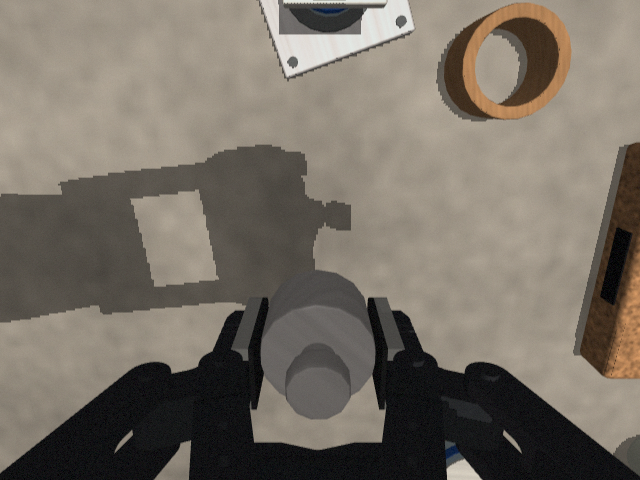

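The held weight is upright, with its knob top at (318,388). The disc outline in the crop spans columns 213–356 and rows 211–354.

Run:
```python
from rig import r
from loc import *
p=r.camera_params("top");T=p['extrinsics']
s=proj(p,T,np.array([.482,.2515,.122])).astype(int)-70
print('disc',onplane(p,T,np.array((284.5,282.5))/4-.4+s,.122))
p=r.camera_params("wrist");Tw=wristT(r,p);t=r.current_tcp_pos()
print('knob in hand off',onplane(p,Tw,(318,388),t[2]+.034)-t, onplane(p,Tw,(318,343),t[2]+.016)-t)
```

```text
disc [0.4826649  0.25108762 0.122     ]
knob in hand off [0.00022563 0.0034693  0.034     ] [0.00022236 0.00666768 0.016     ]
```

The stack is concentric within about 2.5 mm. The disc landed on target, so the +3.5 mm in-hand reading is wrist-camera bias. Placing the knobbed weight.

Run:
```python
from rig import r
from loc import *
t=[.4825,.2512]
r.move_pose(t+[.24],down(90))
place(r,t,.136,thr=3,gap=.0025,up=.12)
r.move_pose([.45,-.15,.3],down(90)); r.dwell(.3)
im=r.read_camera('top');cv2.imwrite('pics/top5.png',im[...,::-1])
topmeas(r,[.4825,.2512],.152,20,False,'t_knob',im)
cv2.imwrite('pics/sc5.png',r.read_camera('scene')[...,::-1])
print(r.current_clock(),r.current_contact_force())
```

```text
contact z-cmd 0.0001 f0 -3.05 f [-1.43 -0.81  3.94] tcp [0.4826 0.2513 0.1365]
released [-0.19 -0.52  0.11]
clock 51.6
t_knob px [145. 271.] rect [0.4836 0.2527] [0.0602 0.0559] 11.8 ell [0.4842 0.254 ] [0.0624 0.0665]
53.475 [ 0.54217262 -0.37794844 -0.50687263]
```

View pics/t_knob.png

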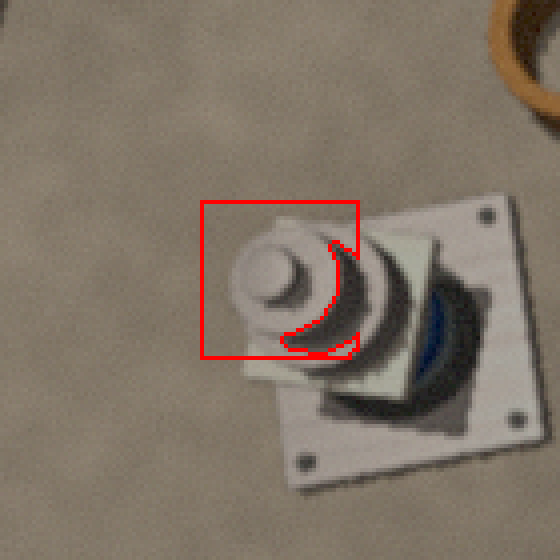

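View pics/sc5.png

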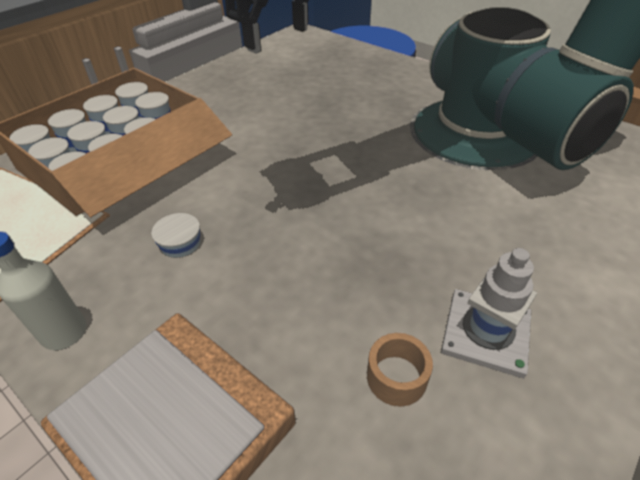

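The tower stands upright. The knobbed weight's body spans crop columns 231–340 and rows 231–341, within about 1–2 px of prediction, and the robot is clear of it.

Run:
```python
from rig import r
from loc import *
p=r.camera_params("top");T=p['extrinsics']
s=proj(p,T,np.array([.4825,.2512,.152])).astype(int)-70
print('knobwt',onplane(p,T,np.array((285.5,286))/4-.4+s,.152))
r.sign_off(); print(r.current_clock())
```

```text
knobwt [0.48134199 0.24980534 0.152     ]
the job is handed in; nothing more can be done
the job is handed in; nothing more can be done
```

I built the stack in the required order: tall cup, plate, disc weight, then knobbed weight with the knob up. Each piece was lowered in 0.4 mm steps until light contact, at most about 7 N, before I let go. I handed the job in at about 53 s of the 106 s allowed; sign-off gives no verdict.

Final top-camera positions (x, y in m):

| Item | x | y |
|---|---|---|
| Stand pad | 0.480 | 0.251 |
| Cup | 0.4805 | about 0.2515 |
| Plate | 0.483 | 0.251 |
| Disc weight | 0.483 | 0.251 |
| Knobbed weight | 0.481 | 0.250 |

- **Centring:** neighbouring pieces are within about 2.5 mm of each other, against limits of 10–12 mm. The lower pieces were measured as each was placed, not again at the end.
- **Final picture:** the scene camera shows the tower upright and the gripper clear. The short cup and tape roll look unmoved, but I did not measure them again.
- **Checks that failed or disagreed:**
    - Automatic outlining failed on the stacked pieces and in the shadowed wrist pictures. I took the cup from a colour mask (two thresholds differed by 2.5 mm), and the plate, disc and knobbed weight by reading edges off enlarged pictures.
    - The wrist camera read 2–4 mm off along its own axis. I treated that as camera bias, because the disc landed on target without correcting for it.

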